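Purge the extraction duct from the switch rail

TASK

Purge the laser cutter's extraction duct from the row of switch boxes: first press down the far half of the oblong rocker to switch the supply on, next push the square damper key fully home, and then press the flat round purge button fully down with the fingertips. Purging is hold-to-run, so finish while still holding the round button down. Do not press the mushroom stop, and leave the loose things lying round the boxes where they are: nothing is to be picked up.

Things in the scene. Friction and masses are not known exactly. Their poses are not given: they have to be found in the camera images.
- rail: flat aluminium mounting plate fixed on the bench, 90x350x6 mm, long along its own y, turned up to 17 degrees; origin under its centre, on the bench; its x points away from the robot. Four equal grey switch boxes sit on it in a row, in an order that changes: two on each side of an open gap (60 mm), centres 136 and 62 mm either side of the middle. They differ only in the black control on top
- supply_box: grey switch box, fixed on the rail, 84 mm deep (x) by 62 mm wide (y), 45 mm high; origin under its centre, 6 mm above the bench; x points to the far side; carries the supply rocker
- damper_box: grey switch box, fixed on the rail, 84 mm deep (x) by 62 mm wide (y), 45 mm high; origin under its centre, 6 mm above the bench; x points to the far side; carries the square damper key
- purge_box: grey switch box, fixed on the rail, 84 mm deep (x) by 62 mm wide (y), 45 mm high; origin under its centre, 6 mm above the bench; x points to the far side; carries the flat round purge button; contact force on the button counts as force on this box
- stop_box: grey switch box, fixed on the rail, 84 mm deep (x) by 62 mm wide (y), 45 mm high; origin under its centre, 6 mm above the bench; x points to the far side; carries the mushroom stop
- supply_rocker (a joint): the rocker: oblong black paddle, 60 mm (box x) by 31 mm, that rocks about its middle (axis along box y, 10 mm above the box's top). 0 = off: the far half stands up, its far edge about 14 mm above the axis; 0.40 rad = on: far half fully down. It starts at 0 to 0.06. Press the far half straight down with about 2 to 4 N near its far end; it stays where it is left
- rocker_far (a point): point on the top face of the rocker's far half, 24 mm from the axis towards the far edge; it moves with the rocker and sinks about 9 mm from off to on; the edge is 6 mm further
- damper_key (a joint): travel of the square key, m: 0 = out, 0.010 = fully home; starts at 0 to 0.0015; takes about 3 N (friction) and stays where it is pushed
- key_top (a point): centre of the top of the square black key, flat, 34x34 mm; out, it stands 18 mm above the box's top, and its 3 mm high collar lies round it
- purge_button (a joint): travel of the round button, m: 0 = out, 0.008 = fully down; a spring pushes it back up: 1.2 N to start, 4.4 N fully down
- purge_top (a point): centre of the top of the flat round black button, 38 mm across; out, it stands 18 mm above the box's top, in a 3 mm high collar
- stop_head (a joint): travel of the mushroom stop, m: 0 = out, 0.006 = pressed; sprung
- stop_top (a point): top of the domed mushroom stop head, 52 mm across, on a thin neck; 35 mm above the box's top, the tallest of the four controls
- loupe: black loupe, 40 mm across, 34 mm high, standing loose on the rail in the gap between the boxes; origin under its centre
- power_bank: black flat power bank 50x100x16 mm, loose, in front of the rail; origin under its centre
- gauge_block: ground steel block 25x75x25 mm, loose, in front of the rail; origin under its centre
- screwdriver_red: screwdriver, 150 mm long, 22 mm high, loose, in front of the rail; origin under its centre
- hex_keys: folding hex key set 28x100x16 mm, loose, behind the rail; origin under its centre
- usb_stick: memory stick 18x57x9 mm, loose, behind the rail; origin under its centre
- clear_tape: small tape roll, 55 mm across, 18 mm high, lying flat, loose, behind the rail; origin under its centre

How it is judged:
On the way, in this order (a step that is already met when the one before it is completed fails the run):
1. the supply rocker is on (value of joint supply_rocker above 0.34 rad), for 0.2 s.
2. the square key is home, with the supply on (value of joint supply_rocker above 0.34 rad and value of joint damper_key above 0.008 m), for 0.2 s.
3. the round button is pressed by the fingers, with supply on and key home (all of step 2 and value of joint purge_button above 0.0055 m and contact force between the fingers and purge_box above 0.8 N), for 0.2 s.
At the end, for the whole second after the job is handed in: The fingers still hold the round button down (more than 5.5 of 8 mm, contact force over 0.8 N), the rocker is on (over 0.34 of 0.40 rad), the square key is home (over 8 of 10 mm), the mushroom stop is out, and every loose thing is within 20 mm of where it was (all of step 3 and value of joint stop_head below 0.003 m and distance of each of power_bank, gauge_block, screwdriver_red, hex_keys, usb_stick, clear_tape, loupe from where it was at the start of the episode below 0.02 m); the arm keeps its last pose, push and grip.
It fails at once if the square key is pushed in while the supply rocker is still off (value of joint damper_key above 0.005 m and value of joint supply_rocker below 0.3 rad).
It fails at once if the round button is pressed before the square key is home (value of joint purge_button above 0.003 m and value of joint damper_key below 0.0075 m).
It fails at once if the mushroom stop is pressed (value of joint stop_head above 0.003 m).
It fails at once if a loose thing is pushed aside, lifted or carried (distance of any of power_bank, gauge_block, screwdriver_red, hex_keys, usb_stick, clear_tape, loupe from where it was at the start of the episode above 0.02 m).
It also fails if it takes over 43 s, if anything falls off the work surface, if the arm or the gripper's body presses on something with over 40 N, if the wrist force passes 120 N, or if a joint passes its speed limit or range.

ROBOT

A 7-joint arm with a two-finger parallel gripper is mounted at the origin on a cart in front of the work surface, level with it; the furniture and walls round the work are solid. World frame = base frame: x ahead of the robot, y to its left, z up, the work surface at z = 0. Lengths are in m, angles in rad, forces in N, time in s.
With the tool pointing down it reaches from about 0.4 to 0.85 m from the base axis. Payload 4.5 kg.
Tool frame: the origin (TCP) lies on the centre line of the jaws, within the pads' length; the fingertips stand 17 mm ahead of it and the grasp point (between the pads) lies 2 mm behind it; z points along the fingers, y is the direction in which the jaws open and shut (so a half turn about z gives the same grasp; the last joint's range is limited). The gripper opens to 88 mm and grips with 3 to 60 N. Pads are 18 mm wide; open, the fingers measure 123 mm over their backs; the gripper's body (75 mm by 187 mm) begins 45 mm behind the grasp point.
Start: joints at [1.154, 0.689, -0.195, 1.565, 0.157, 0.902, -0.215], TCP at [0.272, -0.563, 0.256] pointing down, gripper open.
Joint ranges: [-3.01, 3.01], [-0.46, 2.08], [-1.47, 1.51], [0.13, 2.56], [-1, 4.14], [0.04, 2.09], [-2.66, 2.66]. Speed limits (rad/s): [2.57, 2.57, 3.14, 3.14, 3.14, 3.14, 3.14].

INTERFACE

Orientations are given as a rotation vector (axis times angle).
In Python, from station import ctrl gives the robot as it stands. The module is installed in compiled form; this text tells all that it offers. Calls block until the motion is done:
- ctrl.move_pose(position, orientation): joint-space move of the TCP to a pose.
- ctrl.move_straight(position, orientation=None, vel=0.15, guard=None): straight line of the TCP; orientation=None keeps the orientation; vel is the mean speed in m/s. With guard (N) it stops when the force on the tool has changed by that much, and returns True; else False.
- ctrl.goto_joints(angles): joint-space move.
- ctrl.move_gripper(opening, f_grip=None): finger opening in m; f_grip is the grip in N (None keeps the last); returns when the fingers have stopped.
- ctrl.pause(seconds).
- ctrl.solve_ik(position, orientation): joint angles nearest the present ones, or None.
- ctrl.state(): the state.
- ctrl.camera(name): name is "scene" or "top" or "wrist"; returns a dict with "frame" (384x512x3 uint8, red, green, blue), "K" (3x3 intrinsics, pixels), "rvec" (rotation vector, rad) and "tvec" (3), from world to camera coordinates, as OpenCV has them. Camera axes: x right, y down, z forward; pixel columns grow to the right and rows downward; lengths in m; the calibration is good to about 2 mm. A picture is of the moment at which its call begins. There is no depth.
A pose or a line that the arm cannot do raises ctrl.IKError and nothing moves.
- ctrl.job_done(): hands the job in, once; it reports no verdict.
Trained networks look in a picture, given as the dict that the camera call returned (one of the last four; its "shot" number tells which), for a name from the list of things; names that differ only in an ending like _2 or _b are one class to them, and where a whole thing is asked for, a point or a joint stands for the part that bears it (a point fixed in the world has none). Each returns a list of dicts, best first, with "p" (0 to 1); they miss things now and then, are a little off and sometimes report something else, mostly with a low value. They report only what shows in the picture. A call takes as long as a camera call.
- ctrl.outline_of(picture, name): "region" (384x512 bool, what is visible of it) and "box" ([left, top, right, bottom] in pixels, round what is visible of it).
The state is a dict: "time": time; "q": joint angles; "joint_vel": joint speeds; "joint_efforts": joint torques, N m; "ee_pos": TCP position; "tcp_rot": TCP orientation; "ft_force": force on the tool from outside, world axes, zero at the start; "torque": the same for the moment, N m; "grip_width": finger opening in m.
Only numpy, scipy, OpenCV 4.12 (cv2) and the standard library are available. Lean on these libraries where they do the work, as an engineer would, in place of code of your own. Each camera call takes 0.05 s, during which the arm holds its last target. There are 200 camera calls.

## Working session

There is one attempt and no reset: what is moved stays moved. The work goes in short steps, each a Python script; the robot and the scene stay as the last script left them, time stands still between calls to the robot, and variables do not carry over. Pictures are saved under pics/ and viewed, about 8 in all and at most 12, crops included, and the job is handed in when it is done.

```bash
mkdir -p pics; cat > h.py <<'E'
import numpy as np, cv2
from station import ctrl
def ray(pic,uv,z):
    R=cv2.Rodrigues(np.array(pic["rvec"],float))[0]; t=np.array(pic["tvec"],float).ravel()
    n=np.linalg.inv(pic["K"])@np.array([uv[0],uv[1],1.]); d=R.T@n; o=-R.T@t
    return o+d*(z-o[2])/d[2]
def proj(pic,P):
    return cv2.projectPoints(np.array(P,float).reshape(-1,3),np.array(pic["rvec"],float),np.array(pic["tvec"],float),np.array(pic["K"],float),None)[0].reshape(-1,2)
def save(pic,name,s=1.5):
    cv2.imwrite("pics/"+name,cv2.resize(pic["frame"][:,:,::-1],None,fx=s,fy=s))
E
python3 - <<'E'
from h import *
Z=dict(supply_rocker=.061,damper_key=.069,purge_button=.069,stop_head=.08,supply_box=.05,damper_box=.05,purge_box=.05,stop_box=.05,rail=.006,loupe=.034)
for c in ("top","scene"):
    p=ctrl.camera(c); save(p,c+"0.png")
    for n,z in Z.items():
        for o in ctrl.outline_of(p,n)[:2]:
            m=o["region"]; v,u=np.nonzero(m)
            print(c,n,round(o["p"],2),np.round(o["box"]),len(u),ray(p,(u.mean(),v.mean()),z).round(3))
s=ctrl.state();print(s["time"],s["tcp_rot"],s["ee_pos"])
E
```

```text
top supply_rocker 0.92 [288. 167. 304. 198.] 484 [ 0.57  -0.012  0.061]
top supply_rocker 0.45 [241. 164. 373. 220.] 1294 [ 0.543 -0.048  0.061]
top damper_key 0.59 [385. 184. 407. 204.] 351 [ 0.535 -0.204  0.069]
top purge_button 0.51 [353. 176. 370. 198.] 326 [ 0.547 -0.133  0.069]
top stop_head 0.82 [249. 161. 274. 182.] 526 [0.581 0.06  0.08 ]
top supply_box 0.58 [276. 159. 318. 203.] 1284 [ 0.566 -0.011  0.05 ]
top supply_box 0.41 [352. 180. 370. 199.] 291 [ 0.551 -0.137  0.05 ]
top damper_box 0.61 [371. 170. 412. 219.] 1394 [ 0.533 -0.201  0.05 ]
top purge_box 0.66 [337. 166. 376. 215.] 1393 [ 0.545 -0.13   0.05 ]
top stop_box 0.63 [244. 152. 281. 199.] 1322 [0.579 0.06  0.05 ]
top rail 0.8 [240. 158. 405. 221.] 1671 [ 0.549 -0.057  0.006]
top loupe 0.69 [316. 169. 332. 194.] 313 [ 0.571 -0.072  0.034]
scene supply_rocker 0.73 [314. 166. 336. 178.] 177 [ 0.535 -0.204  0.061]
scene supply_rocker 0.66 [244. 181. 271. 199.] 277 [ 0.571 -0.013  0.061]
scene damper_key 0.73 [316. 166. 332. 179.] 185 [ 0.522 -0.189  0.069]
scene purge_button 0.65 [294. 176. 310. 187.] 139 [ 0.537 -0.12   0.069]
scene purge_button 0.55 [209. 192. 256. 233.] 1341 [0.531 0.105 0.069]
scene stop_head 0.83 [224. 188. 249. 210.] 271 [0.566 0.075 0.08 ]
scene supply_box 0.72 [245. 185. 282. 224.] 1038 [0.542 0.008 0.05 ]
scene damper_box 0.7 [310. 166. 343. 199.] 802 [ 0.507 -0.184  0.05 ]
scene damper_box 0.34 [219. 188. 246. 206.] 326 [0.614 0.034 0.05 ]
scene purge_box 0.9 [278. 174. 324. 211.] 1005 [ 0.519 -0.1    0.05 ]
scene purge_box 0.6 [291. 176. 310. 185.] 164 [ 0.563 -0.15   0.05 ]
scene stop_box 0.6 [208. 195. 257. 234.] 1415 [0.558 0.082 0.05 ]
scene rail 0.69 [209. 196. 346. 240.] 723 [ 0.536 -0.019  0.006]
scene loupe 0.68 [271. 190. 288. 207.] 140 [ 0.562 -0.07   0.034]
1.1 [-3.06208359e+00 -7.02218599e-01 -1.19330335e-05] [ 0.27233069 -0.56253226  0.25573346]
```

View pics/top0.png

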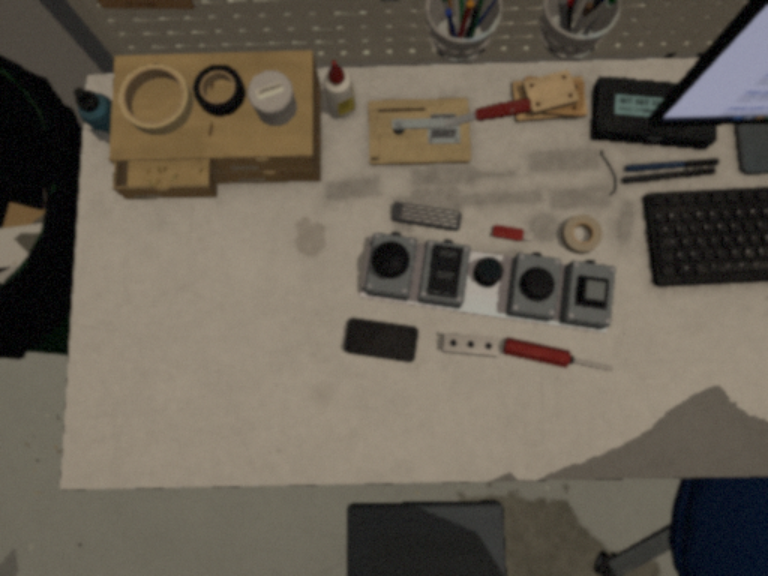

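View pics/scene0.png

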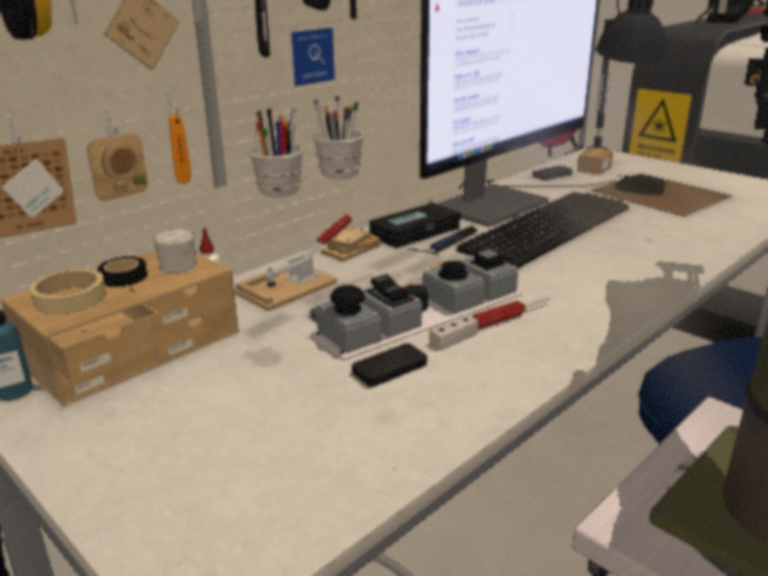

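Both pictures show a row of four boxes. Left to right in the 1.5x top view they appear to be stop (391,259), rocker (445,270), loupe in the gap (488,271), purge (537,284) and square key (593,291). I'll check which of the two round controls is the mushroom from closer in.

```bash
cat >> h.py <<'E'
def rot(a): return np.pi*np.array([np.cos(a/2),np.sin(a/2),0])
E
python3 - <<'E'
from h import *
a=-.17
ctrl.move_gripper(0.0,20)
ctrl.move_pose([.53,-.07,.30],rot(a))
p=ctrl.camera("wrist"); save(p,"w0.png")
R=cv2.Rodrigues(p["rvec"])[0]; print(-R.T@np.ravel(p["tvec"]), R[2])
Z=dict(supply_rocker=.061,damper_key=.069,purge_button=.069,stop_head=.08,supply_box=.051,damper_box=.051,purge_box=.051,stop_box=.051,loupe=.034)
for n,z in Z.items():
    for o in ctrl.outline_of(p,n)[:2]:
        m=o["region"].astype(np.uint8); r=cv2.minAreaRect(np.argwhere(m)[:,::-1].astype(np.float32))
        print(n,round(o["p"],2),np.round(o["box"]),ray(p,r[0],z).round(4),np.round(r[1]),round(r[2],1))
s=ctrl.state();print(s["time"],s["tcp_rot"],s["ee_pos"],s["q"],s["grip_width"],s["ft_force"])
E
```

```text
[ 0.61143828 -0.08536377  0.42905674] [-0.31252214  0.05221761 -0.94847416]
supply_rocker 0.64 [182. 116. 214. 167.] [ 0.5709 -0.0115  0.061 ] [50. 27.] 85.2
damper_key 0.82 [340. 127. 379. 155.] [ 0.5392 -0.2051  0.069 ] [31. 32.] 6.0
damper_key 0.51 [322.  42. 366.  89.] [ 0.6265 -0.1945  0.069 ] [42. 49.] 45.0
purge_button 0.75 [287. 124. 315. 157.] [ 0.5516 -0.134   0.069 ] [31. 31.] 90.0
stop_head 0.69 [113. 121. 155. 161.] [0.584  0.0578 0.08  ] [44. 41.] 63.4
supply_box 0.67 [177. 101. 228. 170.] [ 0.5776 -0.015   0.051 ] [72. 53.] 90.0
damper_box 0.62 [324.  40. 368.  89.] [ 0.6276 -0.1997  0.051 ] [42. 48.] 45.0
damper_box 0.58 [321.  97. 385. 169.] [ 0.545  -0.2024  0.051 ] [56. 75.] 5.9
purge_box 0.92 [270. 100. 326. 172.] [ 0.5558 -0.1341  0.051 ] [53. 72.] 1.1
purge_box 0.29 [322.  97. 382. 168.] [ 0.5446 -0.2031  0.051 ] [56. 74.] 4.3
stop_box 0.84 [113. 101. 174. 168.] [0.589 0.055 0.051] [71. 62.] 90.0
loupe 0.82 [229. 111. 262. 140.] [ 0.5766 -0.0754  0.034 ] [30. 30.] 45.0
4.9083 [ 3.13022819e+00 -2.66949072e-01 -2.18650591e-05] [ 0.53000378 -0.07008497  0.29997712] [ 0.03704762  0.5105871   0.01294535  1.78887073 -0.00847652  0.84220239
 -1.68696063] 0.0006303120198709409 [-0.02425278 -0.73043371 -0.00948288]
```

View pics/w0.png

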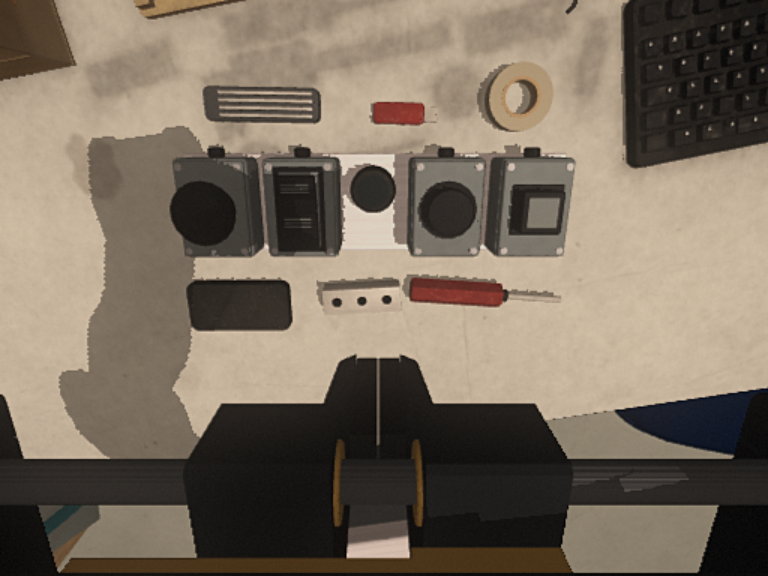

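The left round control is the mushroom: it is large, and tall enough to overhang its box at (203,212). The round button in its collar is third at (448,210), and the square key is at (544,212). The positions fit the rail model at -9.7 degrees, so I'll press the rocker now.

```bash
cat >> h.py <<'E'
a=-.169; C=np.array([.5614,-.0732]); X=np.array([np.cos(a),np.sin(a)]); Y=np.array([-np.sin(a),np.cos(a)])
def P(y,x,ztip): return [*(C+y*Y+x*X), ztip+.017]
def st(m):
    s=ctrl.state(); print(m,round(s["time"],2),"tip z",round(s["ee_pos"][2]-.017,4),s["ee_pos"].round(4),"F",s["ft_force"].round(2))
E
python3 - <<'E'
from h import *
ctrl.move_pose(P(.062,.024,.12),rot(a))
ctrl.move_straight(P(.062,.024,.085)); st("above")
print(ctrl.move_straight(P(.062,.024,.056),vel=.025,guard=9)); st("pressed")
ctrl.pause(.2); st("held")
ctrl.move_straight(P(.062,.024,.12)); 
ctrl.move_straight(P(0.03,-.05,.26),vel=.25)
p=ctrl.camera("wrist"); save(p,"w1.png"); st("up")
E
```

```text
above 6.05 tip z 0.0862 [ 0.5957 -0.0169  0.1032] F [-0.06  0.45  0.22]
True
pressed 6.87 tip z 0.0649 [ 0.5968 -0.0162  0.0819] F [-0.78 -0.72  7.59]
held 7.07 tip z 0.0649 [ 0.5968 -0.0162  0.0819] F [-0.94  0.33  6.73]
up 8.43 tip z 0.2584 [ 0.517  -0.0348  0.2754] F [-1.05 -0.66 -0.89]
```

View pics/w1.png

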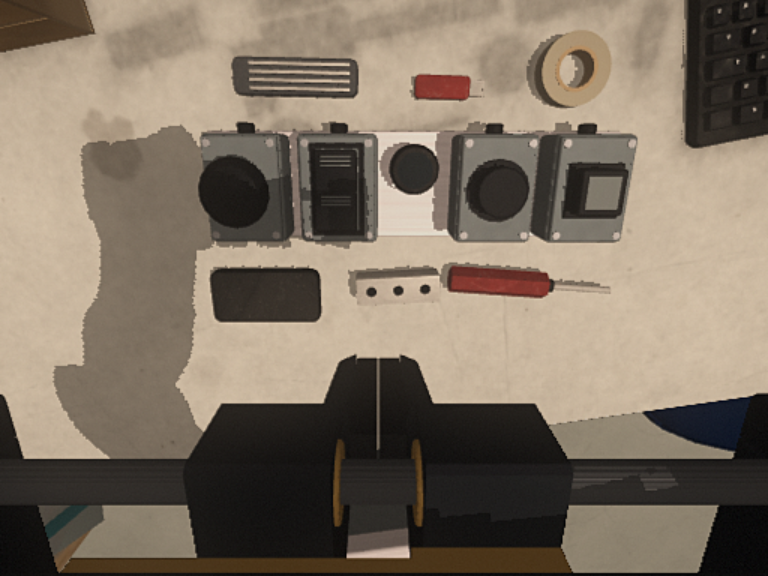

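The view shows the far half of the rocker lying down (lit marks at (337,160)) and nothing else disturbed. I'll press the rocker once more, harder, to confirm it is at its stop, then do the key.

```bash
python3 - <<'E'
from h import *
ctrl.move_straight(P(.062,.026,.085),vel=.25); st("above")
print(ctrl.move_straight(P(.062,.026,.073),vel=.05,guard=2)); st("z73")
print(ctrl.move_straight(P(.062,.026,.055),vel=.02,guard=2)); st("contact")
print(ctrl.move_straight(P(.062,.026,.052),vel=.02,guard=14)); st("pressed"); ctrl.pause(.2)
ctrl.move_straight(P(.062,.024,.13),vel=.25)
ctrl.move_straight(P(-.136,0,.13),vel=.25)
ctrl.move_straight(P(-.136,0,.08)); st("above key")
print(ctrl.move_straight(P(-.136,0,.05),vel=.02,guard=2)); st("contact")
print(ctrl.move_straight(P(-.136,0,.05),vel=.02,guard=12)); st("pressed"); ctrl.pause(.3); st("held")
E
```

```text
above 9.36 tip z 0.0854 [ 0.5974 -0.0167  0.1024] F [ 0.14 -0.07  0.07]
False
z73 9.75 tip z 0.0731 [ 0.5972 -0.0165  0.0901] F [ 0.99 -0.14  0.13]
True
contact 10.28 tip z 0.0649 [ 0.5976 -0.0165  0.0819] F [-1.16  0.1   6.05]
True
pressed 10.54 tip z 0.0648 [ 0.5976 -0.0165  0.0818] F [-0.1   0.36  7.64]
above key 12.59 tip z 0.08 [ 0.5389 -0.2061  0.097 ] F [0.24 0.35 0.17]
True
contact 13.37 tip z 0.0671 [ 0.5383 -0.2072  0.0841] F [ 0.28 -0.87 -0.06]
True
pressed 13.89 tip z 0.0595 [ 0.538  -0.2071  0.0765] F [-0.93  0.67  7.9 ]
held 14.19 tip z 0.0595 [ 0.538  -0.2071  0.0765] F [-1.11 -0.23  6.53]
```

The rocker surface was hard at the same height (0.0649), so it is on. The key travelled to 0.0595 against an expected 0.059 and held 6.5 N, so it is home. Now the purge button.

```bash
python3 - <<'E'
from h import *
ctrl.move_straight(P(-.136,0,.11),vel=.25)
ctrl.move_straight(P(-.062,0,.11),vel=.25)
p=ctrl.camera("wrist"); save(p,"w2.png")
ctrl.move_straight(P(-.062,0,.08)); st("above purge")
print(ctrl.move_straight(P(-.062,0,.052),vel=.02,guard=10)); st("pressed"); ctrl.pause(.5); st("held")
p=ctrl.camera("wrist"); q=ctrl.camera("scene"); 
i=cv2.resize(q["frame"][150:260,190:370],(720,440),interpolation=cv2.INTER_CUBIC)
cv2.imwrite("pics/s3.png",i[:,:,::-1])
E
```

```text
above purge 15.39 tip z 0.0793 [ 0.55   -0.1354  0.0963] F [ 0.39 -0.7  -0.57]
True
pressed 16.32 tip z 0.0614 [ 0.5511 -0.1343  0.0784] F [-0.93 -0.05  5.89]
held 16.82 tip z 0.0614 [ 0.5511 -0.1343  0.0784] F [-1.05 -0.42  7.45]
```

View pics/w2.png

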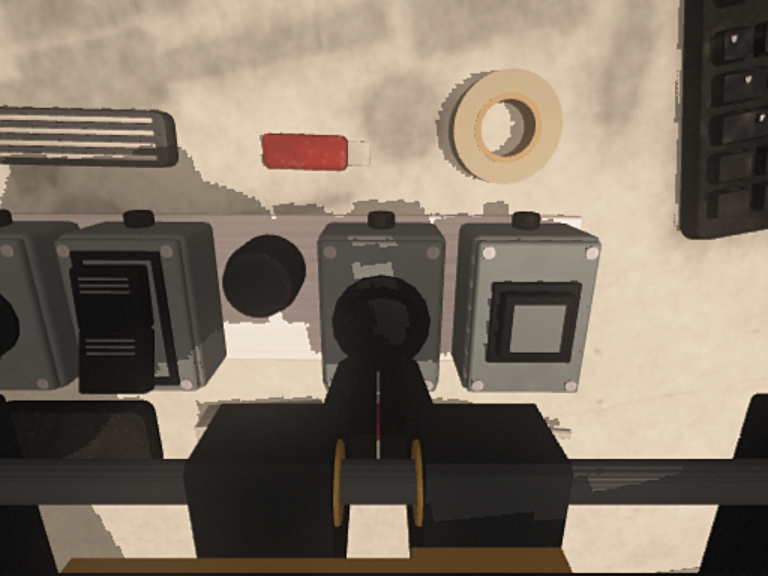

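View pics/s3.png

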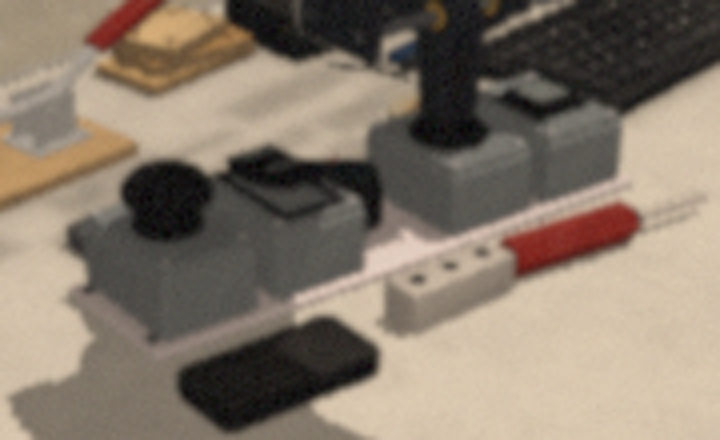

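The wrist view shows the near half of the rocker higher (it overhangs its frame at (115,390)), and the key low in its collar. In the scene crop the rocker is less clear, so I'll compare it with the first picture.

```bash
python3 - <<'E'
from h import *
q=ctrl.camera("scene"); A=cv2.resize(cv2.imread("pics/scene0.png"),(512,384),interpolation=cv2.INTER_AREA); B=q["frame"][:,:,::-1]
f=lambda i:cv2.convertScaleAbs(cv2.resize(i[175:235,215:290],(390,312),interpolation=cv2.INTER_CUBIC),alpha=2)
cv2.imwrite("pics/cmp.png",np.hstack([f(A),f(B)]))
b=C+.062*Y
for n,s in(("off",.2),("on",-.2)):
    print(n,[((proj(q,[*(b+x*X+y*Y),.069+s*x])[0]-[215,175])*5.2).round() for x in(.03,-.03) for y in (-.015,.015)])
st("held")
E
```

```text
off [array([215.,  29.]), array([159.,  46.]), array([298., 101.]), array([241., 120.])]
on [array([216.,  54.]), array([160.,  71.]), array([298.,  76.]), array([241.,  94.])]
held 16.98 tip z 0.0615 [ 0.5511 -0.1343  0.0785] F [-0.73  0.17  6.97]
```

View pics/cmp.png

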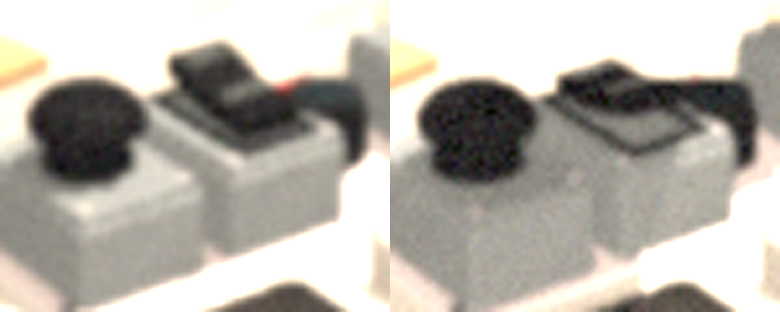

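The comparison is clear. On the left (start) the rocker's far edge stood up at (215,45). On the right (now) it has sunk to about (215,65), and the near end is raised off the frame. The rocker is on, so I'm handing in while holding the button.

```bash
python3 - <<'E'
from h import *
st("before"); ctrl.job_done(); st("after")
E
```

```text
before 16.98 tip z 0.0615 [ 0.5511 -0.1343  0.0785] F [-0.73  0.17  6.97]
the job is handed in; nothing more can be done
the job is handed in; nothing more can be done
```

I switched the rocker on, pushed the square key home, then pressed the round purge button. I handed the job in at about 17 s with the closed fingertips still holding the button down. The station reports no verdict, so these are my own last checks:

- **Rocker:** it is on. A second, harder press met a hard stop at the same height (tip at 64.9 mm). A before/after picture shows the far edge sunk and the near end raised.
- **Square key:** it is home. The fingertips reached 59.5 mm, against 59 mm expected for fully home, and met about 6.5 N there.
- **Purge button:** it is held down. The fingertips sit at 61.5 mm, against 61 mm for fully down, with about 7 N on the tool. I inferred the travel from height and force, since the joint value cannot be read.
- **Mushroom stop and loose things:** I never touched the stop. In the last pictures the stop and the loose things looked undisturbed, but I did not re-measure their positions.

No check failed. One scene crop left the rocker's position unclear until I compared it with the first picture.

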